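Hang the red-lidded specimen on the spring weighing arm

TASK

Weigh the specimen with the red lid: lift its carrier by the black grip and hang it on the fork of the spring weighing arm, with both ends of the steel bar down in the orange cradles. Go down with the arm as it sinks and let go only once it rests about level, leaving the carrier hanging still. Leave the carrier with the yellow lid where it stands.

Things in the scene. Friction and masses are not known exactly. Their poses are not given: they have to be found in the camera images.
- red_carrier: White carrier, red-lidded cup fixed in it, 0.35 kg. Origin: middle of its steel bar (10 mm thick, along y), 112 mm above its underside, z up. Black grip block there: 14 mm in x (pinch across x from above), 46 in y, z -9 to +13. Lid top z -34, 62 wide. Tray 72 (x) by 76 (y). Bar held by uprights, outer faces at y +-40.5; bar ends in discs 20 mm across, inner faces y +-74.5, 157 over all.
- yellow_carrier: A carrier of the same shape and size with a yellow-lidded cup, origin and axes alike (origin at the middle of its bar, 112 mm above its underside). To be left where it stands.
- cradle (a point): Seat for the middle of the carrier's bar, between two orange V cradles, open upward, of 8 mm rod at y -58 and +58 mm on the weighing arm's fork. y: along hinge and hung bar; x: along the arm to the hinge 240 mm off, 140 mm above the worktop; z square to the arm, up. V tops 22 mm above the seat, 40 mm wide inside. Fork open between (108 mm) back to a cross piece at x +97: the carrier hangs there.
- balance (a joint): Angle the weighing arm has sunk, rad. 0: empty, fork raised 0.22 rad above level, seat about 192 mm above the worktop. 0.22: level, seat 140 mm above it; under the red carrier's weight it comes to rest here, within about 0.04. A damped spring of 3.4 N m/rad drives it back up. Lower stop at 0.55.

How it is judged:
On the way, in this order (a step that is already met when the one before it is completed fails the run):
1. the red carrier is lifted off the worktop in the gripper (height (world z) of red_carrier above 0.15 m and contact force between the fingers and red_carrier above 0.5 N), for 0.1 s.
2. still in the gripper, its bar lies in the cradles and the arm has sunk to about level (within 0.1 rad) and rests (contact force between the fingers and red_carrier above 0.5 N and distance between red_carrier and cradle below 0.02 m and value of joint balance between 0.12 and 0.32 rad and velocity of joint balance between -0.06 and 0.06 rad/s), for 0.2 s.
At the end, for the whole second after the job is handed in: The red-lidded carrier hangs released and still: mid-bar within 20 mm of the seat, bar within 10 degrees of parallel to the hinge axis, carrier within 11 degrees of upright, arm at rest within 0.08 rad of level; the yellow-lidded carrier within 30 mm of where it stood (distance between red_carrier and cradle below 0.02 m and angle between the y axis of red_carrier and the y axis of cradle, either way round below 0.175 rad and angle between red_carrier's own z axis and vertical below 0.2 rad and value of joint balance between 0.14 and 0.3 rad and velocity of joint balance between -0.1 and 0.1 rad/s and linear speed of red_carrier below 0.03 m/s and distance of yellow_carrier from where it was at the start of the episode below 0.03 m); the robot touches nothing.
It fails at once if the yellow-lidded carrier is moved more than 30 mm (distance of yellow_carrier from where it was at the start of the episode above 0.03 m).
It also fails if it takes over 58 s, if anything falls off the work surface, if the arm or the gripper's body presses on something with over 40 N, if the wrist force passes 120 N, or if a joint passes its speed limit or range.

ROBOT

A 7-joint arm with a two-finger parallel gripper is mounted at the origin on a cart in front of the work surface, level with it; the furniture and walls round the work are solid. World frame = base frame: x ahead of the robot, y to its left, z up, the work surface at z = 0. Lengths are in m, angles in rad, forces in N, time in s.
With the tool pointing down it reaches from about 0.4 to 0.85 m from the base axis. Payload 10.4 kg.
Tool frame: the origin (TCP) lies on the centre line of the jaws, within the pads' length; the fingertips stand r.tip_extent ahead of it and the grasp point (between the pads) lies 3 mm ahead of it (r.tip_extent is the distance from the TCP to the fingertips, in m); z points along the fingers, y is the direction in which the jaws open and shut (so a half turn about z gives the same grasp; the last joint's range is limited). The gripper opens to 87 mm and grips with 3 to 60 N. Pads are 19 mm wide; open, the fingers measure 117 mm over their backs; the gripper's body (75 mm by 190 mm) begins 51 mm behind the grasp point.
Start: joints at [-1.302, 0.332, -0.065, 1.46, 0.022, 1.35, -0.088], TCP at [0.18, 0.599, 0.245] pointing down, gripper open.
Joint ranges: [-2.6, 2.6], [-0.5, 2.12], [-1.47, 1.34], [0.16, 2.42], [-1.27, 4.41], [0.06, 2.06], [-2.6, 2.6]. Speed limits (rad/s): [2.22, 2.22, 2.79, 2.79, 3.14, 3.14, 3.14].

INTERFACE

Orientations are given as a unit quaternion [x, y, z, w].
In Python, from bench import r gives the robot as it stands. The module is installed in compiled form; this text tells all that it offers.
- The arm moves only by the shell command python3 -m jog 'ROWS' [FORCE]. ROWS is JSON, a list of rows, each a list of 5 numbers: the shift along the tool's x, y, z in cm, then the turn about the tool's z in rad, then the closure, from 0 (fully open) to 1 (shut). A call has exactly 10 rows; each row shifts and turns the pose as measured when the row begins, along the tool's axes as they then stand; what a row does not reach is not made up. A row lasts 1/10 s, in which the tool goes at most 50 mm and 8.59 degrees, less where a joint would pass 70% of its speed; a pose out of reach is approached as far as the arm can. A call with a gripper value outside its range is refused whole. The fingers move at their own pace and stop on an object; FORCE is the grip in N (left out, the last holds). Time passes only in rows, so rows that do not move let the fingers close, or fill a call up. It gives the time, the measured TCP pose, the force and the opening at its end, in the units of the state.
- r.read_state(): the state, without advancing time (a new reading comes with each control period).
- r.camera(name): name is "scene" or "top"; returns a dict with "pixels" (480x640x3 uint8, red, green, blue), "fx", "fy", "cx", "cy" (pixels), "camera_from_world" (4x4, takes a point from world to camera coordinates). Camera axes: x right, y up, looking along -z (the intrinsics and any distortion apply to the point x, -y, -z); pixel columns grow to the right and rows downward; lengths in m; the calibration is good to about 2 mm. A picture is of the moment at which its call begins. There is no depth.
- r.close_job(): hands the job in, once; it reports no verdict.
The state is a dict: "time": time; "joint_positions": joint angles; "joint_vel": joint speeds; "joint_torque": joint torques, N m; "ee_pos": TCP position; "eef_rot": TCP orientation; "ft_force": force on the tool from outside, world axes, zero at the start; "torque": the same for the moment, N m; "width": finger opening in m.
Only numpy, scipy, OpenCV 4.12 (cv2) and the standard library are available. Lean on these libraries where they do the work, as an engineer would, in place of code of your own. Each camera call takes 0.05 s, during which the arm holds its last target. There are 200 camera calls.

## Working session

There is one attempt and no reset: what is moved stays moved. The work goes in short steps, Python scripts to look and compute and a shell command to move; the robot and the scene stay as the last step left them, time stands still between calls to the robot, and variables do not carry over. Pictures are saved under pics/ and viewed, about 8 in all and at most 12, crops included, and the job is handed in when it is done.

```bash
mkdir -p pics; python3 - <<'E'
from bench import r
import cv2,json,numpy as np
s=r.read_state()
print({k:np.round(v,4).tolist() for k,v in s.items() if k in("time","ee_pos","eef_rot","ft_force","width")}, r.tip_extent)
for n in("scene","top"):
    c=r.camera(n); cv2.imwrite(f"pics/{n}0.png",c["pixels"][:,:,::-1])
    print(n,c["fx"],c["fy"],c["cx"],c["cy"],np.round(c["camera_from_world"],4).tolist(),[k for k in c])
    np.savez(f"{n}0.npz",**c)
E
```

```text
{'time': 0.0, 'ee_pos': [0.1797, 0.5982, 0.2438], 'eef_rot': [0.1454, 0.9894, -0.0007, -0.0001], 'ft_force': [-0.4539, -0.0678, -0.214], 'width': 0.0869} 0.022
scene 590.9884525723236 590.9884525723236 316.08382573376105 239.57667711582835 [[0.8426, -0.5381, 0.0205, -0.5104], [0.2479, 0.4214, 0.8724, -0.3159], [-0.4781, -0.73, 0.4884, -0.7881], [0.0, 0.0, 0.0, 1.0]] ['pixels', 'fx', 'fy', 'cx', 'cy', 'camera_from_world']
top 435.64662553608724 435.64662553608724 322.3912137753901 237.26640638096927 [[0.0119, -0.9992, -0.039, 0.0191], [0.9921, 0.0069, 0.1256, -0.6109], [-0.1252, -0.0402, 0.9913, -0.9789], [0.0, 0.0, 0.0, 1.0]] ['pixels', 'fx', 'fy', 'cx', 'cy', 'camera_from_world']
```

View pics/scene0.png

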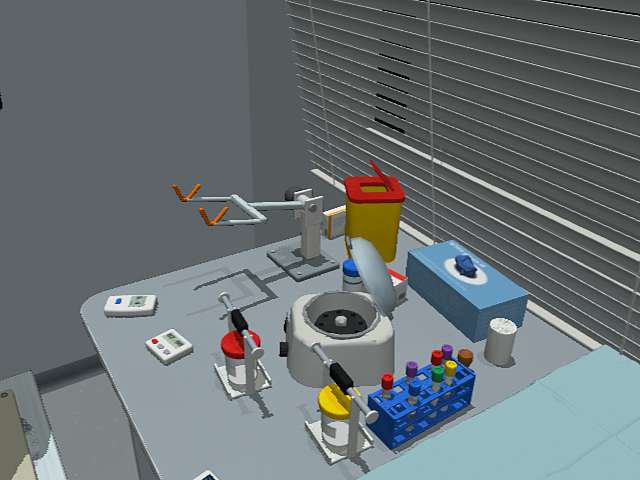

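View pics/top0.png

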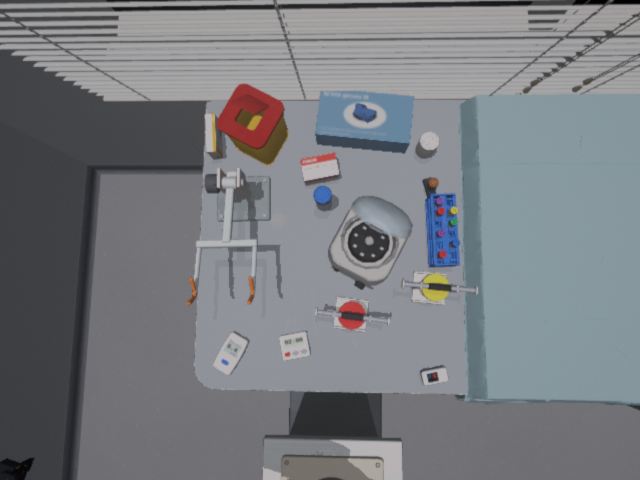

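The scene view shows the red carrier at about (240,345), the yellow one at about (342,410), and the fork's cradles at about (185,192) and (212,215). In the top view the red grip is at (352,316), the yellow at (440,287), and the cradles at (193,291) and (251,290). Next I'll zoom in for accurate pixel positions.

```bash
python3 - <<'E'
import cv2,numpy as np
S=cv2.imread("pics/scene0.png");T=cv2.imread("pics/top0.png")
def crop(I,x,y,w,h):
    o=cv2.resize(I[y:y+h,x:x+w],(400,300),interpolation=cv2.INTER_CUBIC)
    k=400/w
    for g in range(0,w,10):
        cv2.putText(o,str(x+g),(int((g+.5)*k),8),0,.28,(255,0,255),1) if g%20==0 else 0
        cv2.line(o,(int((g+.5)*k),10),(int((g+.5)*k),16),(255,0,255),1)
    for g in range(0,h,10):
        cv2.putText(o,str(y+g),(0,int((g+.5)*k)+3),0,.28,(255,0,255),1)
        cv2.line(o,(20,int((g+.5)*k)),(26,int((g+.5)*k)),(255,0,255),1)
    return o
o=np.vstack([np.hstack([crop(S,200,285,100,75),crop(T,302,280,100,75)]),np.hstack([crop(S,160,165,120,90),crop(T,175,235,100,75)])])
cv2.imwrite("pics/crop1.png",o)
E
```

```text
(no output)
```

View pics/crop1.png

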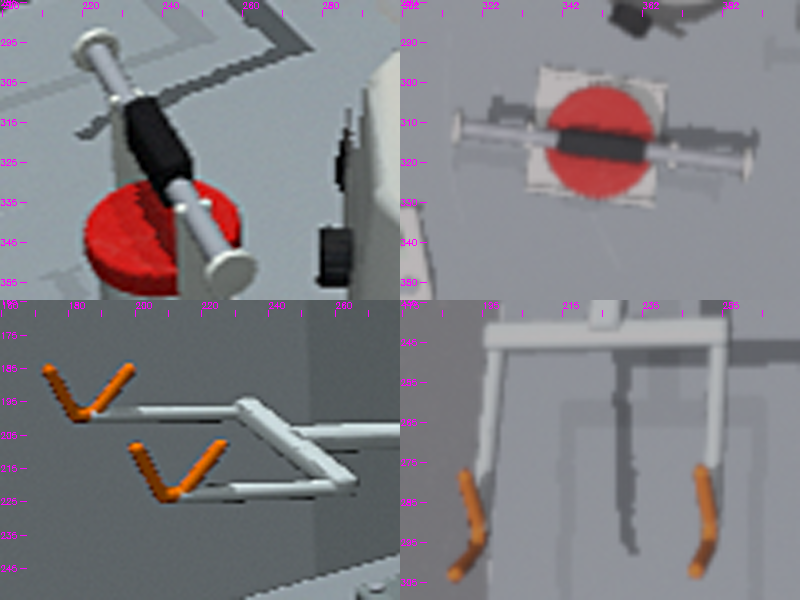

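```bash
cat >fit.py <<'E'
import numpy as np
from scipy.optimize import least_squares
from scipy.spatial.transform import Rotation as R
C={n:dict(np.load(n+"0.npz")) for n in("scene","top")}
def proj(n,P):
    c=C[n]; q=np.c_[np.atleast_2d(P),np.ones(len(np.atleast_2d(P)))]@c["camera_from_world"].T
    return np.c_[c["cx"]+c["fx"]*q[:,0]/-q[:,2], c["cy"]+c["fy"]*-q[:,1]/-q[:,2]]
E
python3 - <<'E'
from fit import *
m={"scene":[(174,185.6),(198,185.6),(183.6,198.5),(200.4,208.7),(226.2,207.6),(210.6,222.5)],
"top":[(188.4,303.6),(190.9,277.9),(194.1,294.1),(248.4,302.9),(249.9,277.1),(252.4,292.6)]}
def pts(p):
    X,Y,Z,yaw,xt,zt,zv=p
    L=np.array([[s*a,b,c] for b in(.058,-.058) for s,a,c in((-1,xt,zt),(1,xt,zt),(0,0,-zv))])
    return R.from_euler("ZY",[yaw,.22*-1]).apply(L)+[X,Y,Z]   # local +x dips toward hinge
def pts2(p):
    X,Y,Z,yaw,xt,zt,zv=p
    L=np.array([[s*a,b,c] for b in(.058,-.058) for s,a,c in((-1,xt,zt),(1,xt,zt),(0,0,-zv))])
    return R.from_euler("ZY",[yaw,.22]).apply(L)+[X,Y,Z]
def f(p): 
    P=pts2(p); return np.concatenate([(proj(n,P)-m[n]).ravel() for n in m]+[[(p[2]-.192)/.002,(p[6]-.0125)/.002]])
s=least_squares(f,[.5,.27,.19,0,.025,.022,.012]);print("cradle",np.round(s.x,4));print(np.round(s.fun,1))
yaw=s.x[3]; h=s.x[:2]+.24*np.cos(.22)*np.array([np.cos(yaw),np.sin(yaw)]);print("hinge",h,"level seat",h-.24*np.array([np.cos(yaw),np.sin(yaw)]))
m2={"scene":[(223.4,297.1),(257.1,352.9)],"top":[(315.9,311.6),(388.6,320.4)]}
def g(p):
    P=R.from_euler("z",p[3]).apply([[0,.0765,0],[0,-.0765,0]])+p[:3]
    return np.concatenate([(proj(n,P)-m2[n]).ravel() for n in m2]+[[(p[2]-.112)/.002]])
s=least_squares(g,[.4,-.05,.112,0]);print("red",np.round(s.x,4));print(np.round(s.fun,1))
q=R.from_quat([0.1454,0.9894,-0.0007,-0.0001]).as_matrix();print(np.round(q,3))
E
```

```text
cradle [0.4815 0.2153 0.1937 0.0331 0.025  0.017  0.0108]
[-0.7 -0.2 -0.  -0.4  0.5  0.6 -0.6  0.1 -0.6  0.3  0.2  0.5  0.1 -0.1
 -0.   0.2  0.2 -0.3  0.3 -0.7 -0.  -0.4 -0.3 -0.1  0.9 -0.8]
hinge [0.71554686 0.22302195] level seat [0.47567793 0.2150913 ]
red [ 0.4346 -0.0431  0.112  -0.1107]
[-0.3  0.1 -0.  -0.1  0.4 -0.3 -0.2 -0.   0. ]
[[-0.958  0.288 -0.   ]
 [ 0.288  0.958 -0.001]
 [-0.    -0.001 -1.   ]]
```

Both fits have sub-pixel residuals. The red bar is at (0.435, -0.043, 0.112) with yaw -0.11. The seat is at (0.4815, 0.2153, 0.193), or (0.4757, 0.215, 0.140) when level, with yaw +0.033. First I'll raise and turn the tool.

```bash
cat >go.py <<'E'
import sys,numpy as np
from bench import r
from scipy.spatial.transform import Rotation as R
x,y,z,a=map(float,sys.argv[1:5])  # target TCP and yaw of tool y axis
s=r.read_state();M=R.from_quat(s["eef_rot"]).as_matrix();p=np.array(s["ee_pos"])
d=M.T@(np.array([x,y,z])-p)*100
cur=np.arctan2(M[1,1],M[0,1]);t=-((a-cur+np.pi)%(2*np.pi)-np.pi)
print("t",round(s["time"],2),"pos",np.round(p,4),"yaw",round(cur,4),"toolz",np.round(M[:,2],3),"F",np.round(s["ft_force"],2),"w",round(float(s["width"]),4),"q7",np.round(s["joint_positions"][-1],2))
print("cm",np.round(d,2),"turn",round(t,4))
E
python3 -m jog '[[0,0,-0.7,0.14,0],[0,0,-0.7,0.14,0],[0,0,-0.7,0.14,0],[0,0,-0.7,0.14,0],[0,0,-0.7,0.14,0],[0,0,-0.7,0.14,0],[0,0,-0.7,0.14,0],[0,0,-0.7,0.14,0],[0,0,-0.7,0.14,0],[0,0,-0.7,0.14,0]]'
python3 go.py 0.4346 -0.0431 0.30 -0.1107
```

```text
time: 1.1
ee_pos: [0.1792, 0.5961, 0.31]
eef_rot: [0.766, 0.643, -0.005, 0.004]
ft_force: [0.1, 0.2, 0.1]
width: 0.0873
t 1.1 pos [0.1792 0.5961 0.31  ] yaw -0.1748 toolz [-0.003 -0.013 -1.   ] F [0.11 0.23 0.09] w 0.0873 q7 -1.5
cm [-58.48  36.27   1.75] turn -0.0641
```

```bash
python3 -m jog '[[-4,2.5,0,0,0],[-4,2.5,0,0,0],[-4,2.5,0,0,0],[-4,2.5,0,0,0],[-4,2.5,0,0,0],[-4,2.5,0,0,0],[-4,2.5,0,0,0],[-4,2.5,0,0,0],[-4,2.5,0,0,0],[-4,2.5,0,0,0]]'
python3 go.py 0.4346 -0.0431 0.24 -0.1107
```

```text
time: 2.1
ee_pos: [0.3552, 0.1453, 0.3106]
eef_rot: [0.765, 0.644, -0.008, 0.004]
ft_force: [1.2, 0.2, -0.1]
width: 0.0868
t 2.1 pos [0.3552 0.1453 0.3106] yaw -0.1713 toolz [-0.008 -0.017 -1.   ] F [ 1.18  0.19 -0.07] w 0.0868 q7 -0.83
cm [-17.09  11.07   7.31] turn -0.0606
```

```bash
python3 -m jog '[[-3,2,0,-0.01,0],[-3,2,0,-0.01,0],[-3,2,1,-0.01,0],[-3,2,1,-0.01,0],[-3,2,1,-0.01,0],[-2,1,1,-0.01,0],[0,0,1,0,0],[0,0,1,0,0],[0,0,0,0,0],[0,0,0,0,0]]'
python3 go.py 0.4346 -0.0431 0.116 -0.1107
python3 - <<'E'
from bench import r
import cv2,numpy as np
a=[]
for n in("scene","top"):
    c=r.camera(n); np.savez(f"{n}1.npz",**c);a.append(c["pixels"][:,:,::-1])
a[0]=a[0][200:425,130:430];a[1]=a[1][190:415,230:530]
cv2.imwrite("pics/v1.png",cv2.resize(np.hstack(a),(800,300),interpolation=cv2.INTER_CUBIC))
E
```

```text
time: 3.1
ee_pos: [0.4396, -0.0541, 0.2495]
eef_rot: [0.748, 0.664, -0.007, 0.002]
ft_force: [0.3, -0.3, 0.1]
width: 0.0874
t 3.1 pos [ 0.4396 -0.0541  0.2495] yaw -0.1183 toolz [-0.008 -0.013 -1.   ] F [ 0.34 -0.33  0.06] w 0.0874 q7 -0.26
cm [ 1.21 -0.54 13.34] turn -0.0076
```

View pics/v1.png

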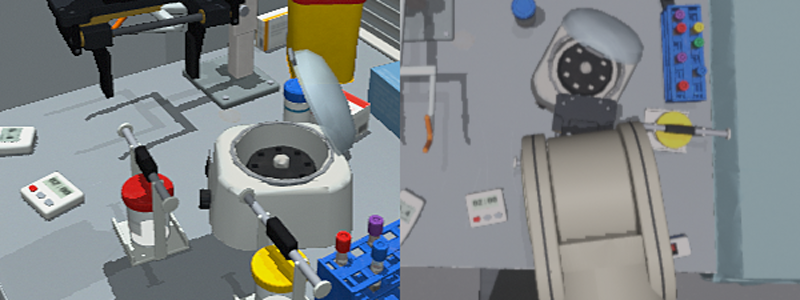

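The gripper is above the red carrier, and its near finger tip is at about scene pixel (170,234). I'll check that against the measured pose while lining up.

```bash
python3 -c "
from fit import *
print(proj('scene',[[.4396-.048,-.054+.006,.2275],[.4396+.048,-.054-.006,.2275],[.4396,-.054,.23]]))"
python3 -m jog '[[0.6,-0.3,1,-0.004,0],[0.6,-0.3,1,-0.004,0],[0,0,1,0,0],[0,0,1,0,0],[0,0,1,0,0],[0,0,1,0,0],[0,0,1,0,0],[0,0,1,0,0],[0,0,0,0,0],[0,0,0,0,0]]'
python3 go.py 0.4346 -0.0431 0.116 -0.1107
```

```text
[[209.2314323  268.54401955]
 [273.40016409 254.51929937]
 [241.94752843 259.88692883]]
time: 4.2
ee_pos: [0.4337, -0.0405, 0.1622]
eef_rot: [0.744, 0.668, -0.007, 0.002]
ft_force: [0.5, -0.1, 0.2]
width: 0.0869
t 4.2 pos [ 0.4337 -0.0405  0.1622] yaw -0.1076 toolz [-0.008 -0.013 -1.   ] F [ 0.53 -0.1   0.25] w 0.0869 q7 -0.2
cm [-0.18  0.15  4.62] turn 0.0031
```

The tip position (209,269) matches the prediction, since my crop scale was 1.33. I'll go down and grip.

```bash
python3 -m jog '[[-0.1,0.1,1,0,0],[-0.1,0.05,1,0,0],[0,0,1,0,0],[0,0,0.8,0,0],[0,0,0.6,0,0],[0,0,0.2,0,0],[0,0,0,0,0],[0,0,0,0,0],[0,0,0,0,0],[0,0,0,0,0]]' 30
python3 go.py 0.4346 -0.0431 0.116 -0.1107
```

```text
time: 5.2
ee_pos: [0.4355, -0.0436, 0.1129]
eef_rot: [0.744, 0.668, -0.007, 0.003]
ft_force: [-0.6, 0.1, -0.0]
width: 0.0869
t 5.2 pos [ 0.4355 -0.0436  0.1129] yaw -0.1076 toolz [-0.006 -0.013 -1.   ] F [-0.64  0.15 -0.03] w 0.0869 q7 -0.08
cm [ 0.03 -0.09 -0.31] turn 0.0031
```

```bash
python3 -m jog '[[0,-0.1,-0.3,0,0],[0,0,0,0,0.5],[0,0,0,0,0.7],[0,0,0,0,0.9],[0,0,0,0,1],[0,0,0,0,1],[0,0,0,0,1],[0,0,0,0,1],[0,0,0,0,1],[0,0,0,0,1]]' 30
python3 go.py 0.4346 -0.0431 0.116 -0.1107
```

```text
time: 6.2
ee_pos: [0.4347, -0.0433, 0.1167]
eef_rot: [0.744, 0.668, -0.006, 0.003]
ft_force: [-0.4, 0.4, -0.9]
width: 0.0229
t 6.2 pos [ 0.4347 -0.0433  0.1167] yaw -0.1076 toolz [-0.005 -0.012 -1.   ] F [-0.37  0.35 -0.88] w 0.0229 q7 -0.09
cm [ 0.02 -0.02  0.07] turn 0.0031
```

```bash
python3 -m jog '[[0,0,0,0,1],[0,0,0,0,1],[0,0,0,0,1],[0,0,0,0,1],[0,0,0,0,1],[0,0,-0.5,0,1],[0,0,-1,0,1],[0,0,-1,0,1],[0,0,-1,0,1],[0,0,-1,0,1]]'
python3 go.py 0.4346 -0.0431 0.40 0.033
```

```text
time: 7.2
ee_pos: [0.4336, -0.0431, 0.1642]
eef_rot: [0.744, 0.668, -0.008, 0.002]
ft_force: [0.6, 1.1, -3.4]
width: 0.0141
t 7.2 pos [ 0.4336 -0.0431  0.1642] yaw -0.1084 toolz [-0.008 -0.014 -1.   ] F [ 0.63  1.09 -3.38] w 0.0141 q7 -0.21
cm [ -0.33  -0.06 -23.58] turn -0.1414
```

```bash
python3 -m jog '[[0,0,-2,0,1],[0,0,-2.4,0,1],[0,0,-2.4,0,1],[0,0,-2.4,0,1],[0,0,-2.4,0,1],[0,0,-2.4,-0.02,1],[0,0,-2.4,-0.03,1],[0,0,-2,-0.03,1],[0,0,-1.5,-0.03,1],[0,0,-0.5,-0.02,1]]'
python3 go.py 0.4815 0.2153 0.39 0.033
```

```text
time: 8.2
ee_pos: [0.4331, -0.0439, 0.3853]
eef_rot: [0.7, 0.714, -0.003, 0.003]
ft_force: [0.2, -0.7, -4.0]
width: 0.0137
t 8.2 pos [ 0.4331 -0.0439  0.3853] yaw 0.0202 toolz [-0.    -0.008 -1.   ] F [ 0.24 -0.74 -4.02] w 0.0137 q7 -0.21
cm [25.81  5.36 -0.69] turn -0.0128
```

```bash
python3 -m jog '[[1.5,0.3,0,0,1],[2.5,0.5,0,0,1],[3,0.6,0,0,1],[3,0.6,0,0,1],[3,0.6,0,0,1],[3,0.6,0,0,1],[3,0.6,0,0,1],[3,0.6,0,0,1],[2.5,0.5,0,-0.005,1],[1.0,0.3,0,-0.005,1]]'
python3 go.py 0.4815 0.2153 0.39 0.033
```

```text
time: 9.2
ee_pos: [0.4785, 0.226, 0.3778]
eef_rot: [0.698, 0.716, -0.005, 0.001]
ft_force: [-0.2, 0.9, -4.0]
width: 0.0135
t 9.2 pos [0.4785 0.226  0.3778] yaw 0.0252 toolz [-0.006 -0.009 -1.   ] F [-0.15  0.89 -4.02] w 0.0135 q7 -0.45
cm [-1.09  0.27 -1.21] turn -0.0078
```

```bash
python3 -m jog '[[-0.6,0.15,0,-0.006,1],[-0.5,0.1,0,-0.004,1],[0,0,0.5,0,1],[0,0,1,0,1],[0,0,1,0,1],[0,0,1,0,1],[0,0,0.5,0,1],[0,0,0,0,1],[0,0,0,0,1],[0,0,0,0,1]]'
python3 go.py 0.4815 0.2153 0.25 0.033
python3 - <<'E'
from bench import r
import cv2,numpy as np
a=[]
for n in("scene","top"):
    c=r.camera(n); np.savez(f"{n}2.npz",**c);a.append(c["pixels"][:,:,::-1])
cv2.imwrite("pics/v2.png",cv2.resize(np.hstack([a[0][90:270,130:320],a[1][210:390,150:340]]),(800,379),interpolation=cv2.INTER_CUBIC))
E
```

```text
time: 10.2
ee_pos: [0.48, 0.2118, 0.3322]
eef_rot: [0.696, 0.718, -0.007, 0.0]
ft_force: [-0.1, 0.2, -4.0]
width: 0.0137
t 10.2 pos [0.48   0.2118 0.3322] yaw 0.0322 toolz [-0.009 -0.011 -1.   ] F [-0.1   0.19 -3.96] w 0.0137 q7 -0.42
cm [0.43 0.24 8.22] turn -0.0008
```

View pics/v2.png

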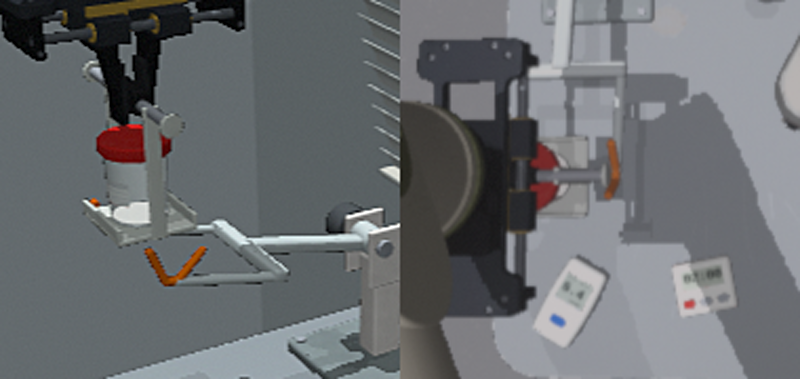

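The carrier hangs upright above the fork. The discs are at about scene pixels (176,124) and (211,149), and the tray is between the prongs. I'll check these against the prediction and descend to just above the Vs.

```bash
python3 -c "
from fit import *
P=R.from_euler('z',.0295).apply([[0,.0765,0],[0,-.0765,0]])+[.48,.2118,.3275]
print(proj('scene',P),proj('top',P))"
python3 -m jog '[[0.2,0.2,0.5,0,1],[0.2,0.1,1,0,1],[0,0,1,0,1],[0,0,1,0,1],[0,0,1,0,1],[0,0,1,0,1],[0,0,0.8,0,1],[0,0,0.5,0,1],[0,0,0,0,1],[0,0,0,0,1]]'
python3 go.py 0.4815 0.2153 0.25 0.033
python3 - <<'E'
from bench import r
import cv2,numpy as np
a=[]
for n in("scene","top"):
    c=r.camera(n); np.savez(f"{n}3.npz",**c);a.append(c["pixels"][:,:,::-1])
cv2.imwrite("pics/v3.png",cv2.resize(np.hstack([a[0][140:260,150:270],a[1][230:350,210:330]]),(800,400),interpolation=cv2.INTER_CUBIC))
E
```

```text
[[174.15868084 123.4629904 ]
 [211.07381576 149.26938608]] [[156.69358679 293.56768999]
 [247.88837907 291.93880068]]
time: 11.3
ee_pos: [0.4821, 0.2154, 0.2573]
eef_rot: [0.696, 0.718, -0.008, 0.0]
ft_force: [0.4, 0.6, -2.5]
width: 0.0135
t 11.3 pos [0.4821 0.2154 0.2573] yaw 0.0324 toolz [-0.01  -0.012 -1.   ] F [ 0.38  0.64 -2.47] w 0.0135 q7 -0.39
cm [-0.   -0.06  0.73] turn -0.0006
```

View pics/v3.png

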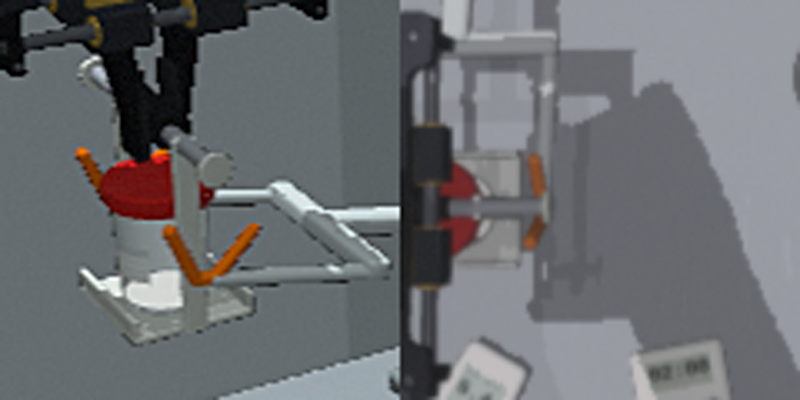

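The bar is centred over the Vs: the near disc at crop x of about 215 sits between the V tips at 170 and 257. I'll descend into the cradles.

```bash
python3 -m jog '[[0,-0.05,0.5,0,1],[0,0,0.8,0,1],[0,0,0.8,0,1],[0,0,0.8,0,1],[0,0,0.8,0,1],[0,0,0.8,0,1],[0,0,0.6,0,1],[0,0,0.4,0,1],[0,0,0.3,0,1],[0,0,0,0,1]]'
python3 go.py 0.4815 0.2153 0.1985 0.033
```

```text
time: 12.4
ee_pos: [0.4811, 0.2149, 0.1944]
eef_rot: [0.695, 0.719, -0.007, 0.0]
ft_force: [-0.1, 0.1, -3.0]
width: 0.0137
t 12.4 pos [0.4811 0.2149 0.1944] yaw 0.0327 toolz [-0.01  -0.011 -1.   ] F [-0.12  0.14 -3.01] w 0.0137 q7 -0.36
cm [ 0.03  0.04 -0.41] turn -0.0003
```

```bash
python3 -m jog '[[0,-0.1,0.4,0,1],[0,-0.1,0.6,0,1],[0,-0.1,0.6,0,1],[0,-0.05,0.6,0,1],[0,-0.05,0.6,0,1],[0,-0.05,0.6,0,1],[0,-0.05,0.6,0,1],[0,0,0.4,0,1],[0,0,0.2,0,1],[0,0,0,0,1]]'
python3 go.py 0.4757 0.2151 0.1447 0.033
python3 -m jog '[[0,0,0,0,1],[0,0,0,0,1],[0,0,0,0,1],[0,0,0,0,1],[0,0,0,0,1],[0,0,0,0,1],[0,0,0,0,1],[0,0,0,0,1],[0,0,0,0,1],[0,0,0,0,1]]'
python3 go.py 0.4757 0.2151 0.1447 0.033
python3 - <<'E'
from bench import r
import cv2,numpy as np
a=[]
for n in("scene","top"):
    c=r.camera(n); np.savez(f"{n}4.npz",**c);a.append(c["pixels"][:,:,::-1])
cv2.imwrite("pics/v4.png",cv2.resize(np.hstack([a[0][170:290,150:270],a[1][230:350,190:310]]),(800,400),interpolation=cv2.INTER_CUBIC))
E
```

```text
time: 13.4
ee_pos: [0.4766, 0.2149, 0.1458]
eef_rot: [0.695, 0.719, -0.006, 0.001]
ft_force: [1.1, 0.4, 0.7]
width: 0.014
t 13.4 pos [0.4766 0.2149 0.1458] yaw 0.0327 toolz [-0.006 -0.009 -1.   ] F [1.12 0.45 0.72] w 0.014 q7 -0.34
cm [ 0.03 -0.09  0.12] turn -0.0003
time: 14.4
ee_pos: [0.4766, 0.2149, 0.1464]
eef_rot: [0.695, 0.719, -0.005, 0.001]
ft_force: [-0.5, 0.1, 0.8]
width: 0.0138
t 14.4 pos [0.4766 0.2149 0.1464] yaw 0.0325 toolz [-0.007 -0.009 -1.   ] F [-0.55  0.07  0.8 ] w 0.0138 q7 -0.34
cm [ 0.03 -0.09  0.17] turn -0.0005
```

View pics/v4.png

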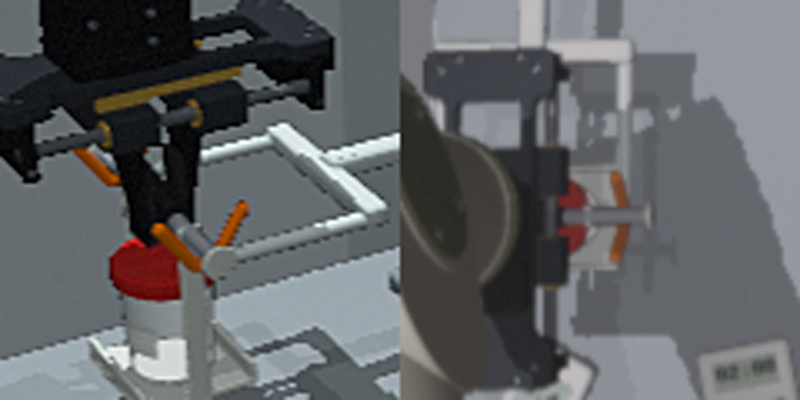

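The bar lies in both Vs: the near disc, at crop (220,262), rests at the V's vertex. The wrist now reads +0.8 N, so the equilibrium is slightly higher. I'll ease up 6 mm, hold, then open slowly.

```bash
python3 -m jog '[[0,0,-0.3,0,1],[0,0,-0.3,0,1],[0,0,0,0,1],[0,0,0,0,1],[0,0,0,0,1],[0,0,0,0,1],[0,0,0,0,1],[0,0,0,0,1],[0,0,0,0,1],[0,0,0,0,1]]' 10
python3 go.py 0.4757 0.2151 0.1447 0.033
```

```text
time: 15.5
ee_pos: [0.4767, 0.2149, 0.1529]
eef_rot: [0.696, 0.718, -0.006, 0.001]
ft_force: [-0.3, 1.1, 0.7]
width: 0.0139
t 15.5 pos [0.4767 0.2149 0.1529] yaw 0.0324 toolz [-0.007 -0.009 -1.   ] F [-0.34  1.12  0.66] w 0.0139 q7 -0.34
cm [ 0.03 -0.09  0.82] turn -0.0006
```

```bash
python3 -m jog '[[0,0,0,0,0.8],[0,0,0,0,0.75],[0,0,0,0,0.7],[0,0,0,0,0.65],[0,0,0,0,0.6],[0,0,0,0,0.55],[0,0,0,0,0.5],[0,0,0,0,0.45],[0,0,0,0,0.4],[0,0,0,0,0.4]]'
python3 go.py 0.4757 0.2151 0.30 0.033
python3 - <<'E'
from bench import r
import cv2,numpy as np
a=[]
for n in("scene","top"):
    c=r.camera(n); np.savez(f"{n}5.npz",**c);a.append(c["pixels"][:,:,::-1])
cv2.imwrite("pics/v5.png",cv2.resize(np.hstack([a[0][170:290,150:270],a[1][230:350,190:310]]),(800,400),interpolation=cv2.INTER_CUBIC))
E
```

```text
time: 16.5
ee_pos: [0.4768, 0.2151, 0.153]
eef_rot: [0.695, 0.719, -0.005, 0.001]
ft_force: [0.7, -0.9, 0.4]
width: 0.0507
t 16.5 pos [0.4768 0.2151 0.153 ] yaw 0.0326 toolz [-0.006 -0.009 -1.   ] F [ 0.74 -0.92  0.4 ] w 0.0507 q7 -0.34
cm [ -0.12  -0.21 -14.69] turn -0.0004
```

View pics/v5.png

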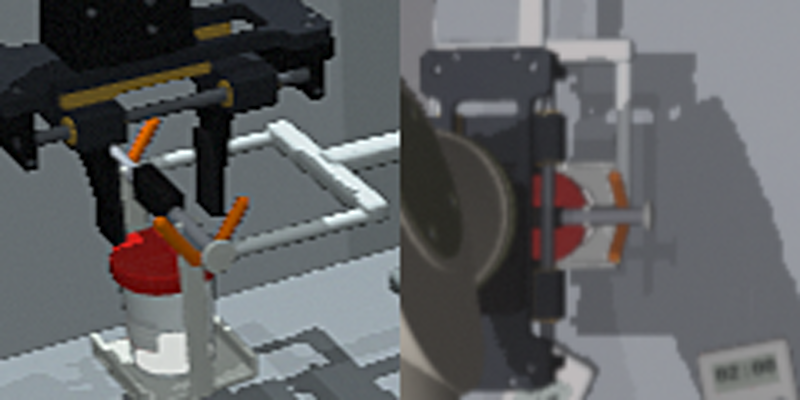

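The jaws are open and clear of the grip at crop (160,185), and the carrier is hanging in the cradles, upright and about level. I'll retreat straight up.

```bash
python3 -m jog '[[0,0,-0.3,0,0.4],[0,0,-0.8,0,0.4],[0,0,-1,0,0.4],[0,0,-1.5,0,0.4],[0,0,-2,0,0.4],[0,0,-2,0,0.4],[0,0,-2,0,0.4],[0,0,-2,0,0.4],[0,0,-2,0,0.4],[0,0,-1,0,0.4]]'
python3 -m jog '[[0,0,0,0,0.4],[0,0,0,0,0.4],[0,0,0,0,0.4],[0,0,0,0,0.4],[0,0,0,0,0.4],[0,0,0,0,0.4],[0,0,0,0,0.4],[0,0,0,0,0.4],[0,0,0,0,0.4],[0,0,0,0,0.4]]'
python3 - <<'E'
from fit import *
from bench import r
import cv2
D=[]
for k in(6,7):
    a=[]
    for n in("scene","top"):
        c=r.camera(n); a.append(c["pixels"][:,:,::-1])
    D.append(a)
print("motion diff",[cv2.absdiff(D[0][i],D[1][i]).mean() for i in(0,1)])
P=R.from_euler('z',.0331).apply([[0,.0765,0],[0,-.0765,0]])+[.4757,.2151,.140]
print(proj("scene",P),proj("top",P))
# yellow shift against the first picture
for i,n in((0,"scene"),(1,"top")):
    m=[]
    for I in(C[n]["pixels"][:,:,::-1],D[1][i]):
        h=cv2.cvtColor(np.ascontiguousarray(I),cv2.COLOR_BGR2HSV)
        k=cv2.inRange(h,(22,150,100),(35,255,255)); box=np.zeros_like(k)
        (x,y)=((300,370),(415,265))[i]; box[y:y+50,x:x+60]=k[y:y+50,x:x+60]
        ys,xs=np.nonzero(box);m.append((xs.mean(),ys.mean(),len(xs)))
    print(n,"yellow lid",np.round(m,1).tolist())
a=D[1]
cv2.imwrite("pics/v6.png",cv2.resize(np.hstack([a[0][170:290,150:270],a[1][230:350,190:310]]),(800,400),interpolation=cv2.INTER_CUBIC))
E
```

```text
time: 17.6
ee_pos: [0.4778, 0.2153, 0.3108]
eef_rot: [0.696, 0.718, -0.004, 0.001]
ft_force: [0.3, -0.0, -1.0]
width: 0.0523
time: 18.6
ee_pos: [0.4772, 0.2148, 0.3091]
eef_rot: [0.696, 0.718, -0.005, 0.001]
ft_force: [0.3, -0.6, 0.2]
width: 0.0525
motion diff [np.float64(1.1028059895833333), np.float64(0.4704774305555556)]
[[180.57017684 215.95387276]
 [215.20744141 249.06952641]] [[192.31962217 295.52775648]
 [265.05850405 293.97735169]]
scene yellow lid [[334.8, 402.1, 885.0], [334.7, 402.2, 890.0]]
top yellow lid [[435.0, 287.8, 278.0], [435.8, 289.9, 138.0]]
```

View pics/v6.png

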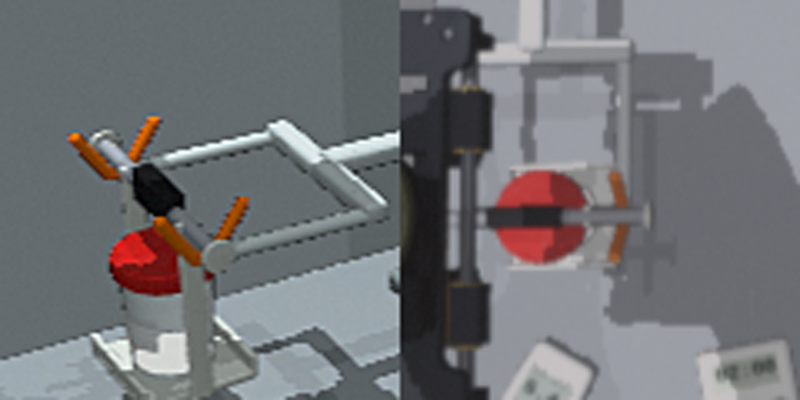

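The carrier hangs upright with both bar ends in the Vs. The near disc is at scene pixel (215.5,246), against (215,249) predicted for exactly level, so the arm is at roughly 0.19–0.20 rad. I'll hand the job in.

```bash
python3 -c "
from bench import r
print(r.close_job())"
```

```text
the job is handed in; nothing more can be done
None
```

The red-lidded carrier is hanging released on the weighing arm's fork, and I handed the job in at about 19 s of the 58 s allowed. I lifted it by the black grip, lowered it into the orange cradles and went down with the arm to about level. Then I eased up 6 mm, opened the jaws and backed straight up about 16 cm. No verdict was reported.

**Last checks:**
- **Hang:** the picture showed the bar in both Vs and the carrier upright.
- **Level:** the near disc was about 3 px and the far disc about 5 px above where exactly level would put them. I estimate the arm is at about 0.19–0.20 rad, within the 0.14–0.30 allowed.
- **Robot clear:** after backing off, the wrist force was near zero.
- **Yellow carrier:** its lid had not moved in the scene camera (within 0.1 px).

**Less certain:**
- **Yellow lid in the top view:** its measured centre was off by about 2 px, with only half as many yellow pixels found. I put that down to the robot's shadow but didn't check it further.
- **Stillness:** two pictures taken one after the other differed by about 1 grey level on average, which I took as camera noise. I did not measure the carrier's speed any other way.
- **Force before release:** the wrist still read about 0.7 N upward, close to the sensor's noise of about 0.5 N.

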